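Slide the bottle crate back into the row

TASK

The tall two-bottle crate has been left standing out on the bench, skewed and in front of its place. Push it back into the gap in the row, between the white canister and the other bottle crate, until it stands squarely with its back up against the service duct, then take your hand away. It is heavy and tips easily: push on the crate itself low near its base so that it slides flat on its feet, do not pull, press on or lift it by the bottles or the handle, and do not shift anything else on the bench.

Things in the scene. Friction and masses are not known exactly. Their poses are not given: they have to be found in the camera images.
- crate: crate standing out in front of the row: grey two-bottle carrier, box 130 mm deep (x) x 232 mm wide (y), smooth flat walls 8 to 100 mm above the bench. Origin: centre of its footprint at bench level, z up; +x wall is the back, -x wall faces the robot. Rubber feet span only 84 mm in depth: pushed on the -x wall near the rim it tips, below 40 mm it slides. 1.6 to 2.2 kg, 12 to 21 N to slide
- crate_load: what stands up out of that crate, same frame as crate: two amber 1 litre bottles with blue caps, 101 mm in diameter, centres at y = -55 and +55 mm, 236 mm high, and a steel handle with its grip along x, 290 mm high. Fixed in the crate; not to be pushed, pulled or held
- duct: low white service duct fixed along the back of the bench, 60 mm high with sockets and taps on top, 1600 mm long. Origin: foot of its front face (towards the robot), at bench level; x points away from the robot, square to the face; y runs along it. The face is the plane x = 0 and may be turned a few degrees. The gap lies near y = 0
- crate2: identical bottle crate (130 x 232 mm footprint, 290 mm high) standing in the row by the duct, on either side of the gap. Origin: centre of its footprint at bench level. Loose: not to be shifted
- canister: white plastic waste canister with black cap and hoop handle, 120 mm deep (x) x 180 mm wide (y) x 224 mm high, in the row on the other side of the gap. Origin: centre of its footprint at bench level. Loose: not to be shifted. The gap between it and crate2 is about 275 mm wide
- wash_bottle: white squeeze bottle with a bent spout, 60 mm in diameter, 163 mm high, spout reaching 48 mm from its axis, standing nearer the robot to one side. Origin: centre of its footprint. Not to be shifted
- beaker: glass beaker, 72 mm in diameter, 95 mm high, standing nearer the robot to the other side. Origin: centre of its footprint. Not to be shifted

How it is judged:
By the outcome, as a careful person would: the job done as asked, in the order asked, and still so for the second after the job is handed in, with the robot touching nothing.
It also fails if it takes over 61 s, if anything falls off the work surface, if the arm or the gripper's body presses on something with over 40 N, if the wrist force passes 120 N, or if a joint passes its speed limit or range.

ROBOT

A 6-joint arm with a two-finger parallel gripper is mounted at the origin on the work surface. World frame = base frame: x ahead of the robot, y to its left, z up, the work surface at z = 0. Lengths are in m, angles in rad, forces in N, time in s.
With the tool pointing down it reaches from about 0.425 to 0.95 m from the base axis. Payload 3.5 kg.
Tool frame: the origin (TCP) lies on the centre line of the jaws, within the pads' length; the fingertips stand arm.finger_overhang ahead of it and the grasp point (between the pads) lies 3 mm ahead of it (arm.finger_overhang is the distance from the TCP to the fingertips, in m); z points along the fingers, y is the line along which they close (so a half turn about z gives the same grasp; the last joint's range is limited). The gripper opens to 85 mm and grips with 20 to 120 N. Pads are 22 mm wide; open, the fingers measure 114 mm over their backs; the gripper's body (76 mm by 85 mm) begins 54 mm behind the grasp point. The pads swing forward as they close: fully open they stand 13 mm farther back than shut.
Start: joints at [-1.495, 0.286, 1.577, -0, 1.279, -0.15], TCP at [0.151, -0.658, 0.218] pointing down, gripper open.
Joint ranges: [-2.77, 2.77], [-0.9, 2.22], [0.21, 2.48], [-1.53, 4.67], [0.24, 2.81], [-2.84, 2.84]. Speed limits (rad/s): [2.79, 2.79, 3.14, 3.14, 3.14, 3.14].

INTERFACE

Orientations are given as a unit quaternion [x, y, z, w].
In Python, from workcell import arm gives the robot as it stands.
- The arm moves only by the tool apply_moves, never from a script. Its argument "deltas" is a list that holds one entry, the list of rows, each a list of 7 numbers: the shift along the tool's x, y, z in mm, then the turn, a rotation vector about the tool's x, y, z in degrees, then the opening, from -1 (shut) to 1 (fully open). In form: [[[dx, dy, dz, rx, ry, rz, jaw], ...]]. A call has 1 to 8 rows; each row is the pose to reach, as a shift and turn from the pose commanded when the call began, along the tool's axes at that moment; what a row does not reach only later rows make up. A row lasts 1/12 s, in which the tool goes at most 41.7 mm and 7.16 degrees, less where a joint would pass 70% of its speed; a pose out of reach is approached as far as the arm can. A call with a gripper value outside its range is refused whole. The fingers move at their own pace and stop on an object; the grip force is fixed at half the most. Time passes only in rows, so rows that repeat a pose let the fingers close. It gives the time, the measured TCP pose, the force, the opening and the grip force at its end, in the units of the state.
- arm.get_state(): the state, without advancing time (a new reading comes with each control period).
- arm.capture(name): name is "scene" or "top" or "wrist"; returns a dict with "pixels" (384x512x3 uint8, red, green, blue), "K" (3x3 intrinsics, pixels), "distortion" ([k1, k2, p1, p2, k3] as OpenCV has them; the pictures are not rectified), "xyz" and "rotation" of the camera in the world; the wrist camera has in their place "T_tool_cam" (4x4, takes a point from camera to tool coordinates, whose origin is the TCP and whose axes are the flange's). Camera axes: x right, y up, looking along -z (the intrinsics and any distortion apply to the point x, -y, -z); pixel columns grow to the right and rows downward; lengths in m; the calibration is good to about 2 mm. A picture is of the moment at which its call begins: read the wrist's pose just before it. There is no depth.
- arm.finish_job(): hands the job in; it is judged then, once.
The state is a dict: "time_s": time; "qpos": joint angles; "dq": joint speeds; "joint_torque": joint torques, N m; "tool_pos": TCP position; "eef_rot": TCP orientation; "force": force on the tool from outside, world axes, zero at the start; "wrist_torque": the same for the moment, N m; "grip_width": opening from 0.0 (shut) to 1.0 (fully open); "grasp_force": force on a finger pad.
Only numpy, scipy, OpenCV 4.12 (cv2) and the standard library are available. Lean on these libraries where they do the work, as an engineer would, in place of code of your own. Each camera call takes 0.05 s, during which the arm holds its last target. There are 200 camera calls.

## Working session

There is one attempt and no reset: what is moved stays moved. The work goes in short steps, Python scripts to look and compute and a tool call to move; the robot and the scene stay as the last step left them, time stands still between calls to the robot, and variables do not carry over. Pictures are saved under pics/ and viewed, at most 10 in all, crops included, and the job is handed in when it is done.

Besides the shell and the picture viewer there is one more tool, called after ">>>" as name([rows], argument=value, ...), one row to a line, values as JSON. apply_moves: Moves the arm, as the interface text tells. Its arguments: {"type":"object","properties":{"deltas":{"type":"array","items":{"type":"array","items":{"type":"array","items":{"type":"number"}}}}},"required":["deltas"]}

```bash
mkdir -p pics
python3 - <<'E'
from workcell import arm
import cv2,pickle
d={}
for n in("scene","top"):
    c=arm.capture(n);d[n]=c;cv2.imwrite(f"pics/{n}0.png",c["pixels"][:,:,::-1]);print(n,c["K"],c["distortion"],c["xyz"],c["rotation"])
pickle.dump(d,open("d0.pkl","wb"))
print(arm.get_state(),arm.finger_overhang)
E
```

```text
scene [[402.77846633   0.         254.95780731]
 [  0.         402.77846633 188.15114646]
 [  0.           0.           1.        ]] [-0.12988944  0.          0.          0.          0.        ] [ 1.16974818 -0.37374516  0.83488692] [0.31962668 0.17192902 0.43109847 0.82609521]
top [[374.78563225   0.         256.38931084]
 [  0.         374.78563225 193.55384815]
 [  0.           0.           1.        ]] [-0.01165575  0.          0.          0.          0.        ] [0.45586951 0.01845275 1.15230849] [-0.0327795   0.04623059  0.7095717  -0.70235051]
{'time_s': 0.1, 'qpos': array([-1.49499956e+00,  2.87134665e-01,  1.57802296e+00, -3.23881155e-05,
        1.27859456e+00, -1.50021412e-01]), 'dq': array([ 0.00046937, -0.00174739, -0.00310816,  0.0014845 ,  0.0024577 ,
        0.00030391]), 'joint_torque': array([ 9.20192506e-04, -4.07296944e+01, -2.93698686e+01, -1.52640650e-04,
        3.39553648e-03,  3.52466770e-06]), 'tool_pos': array([ 0.15109442, -0.657237  ,  0.21665126]), 'eef_rot': array([ 9.93631431e-01,  1.12673923e-01,  2.45715518e-05, -1.07959841e-03]), 'force': array([ 0.11278078, -0.76021545,  0.5289442 ]), 'wrist_torque': array([-0.0312176 ,  0.01552944, -0.0628384 ]), 'grasp_force': 0.0, 'grip_width': 1.0014582196992836} 0.022
```

View pics/scene0.png

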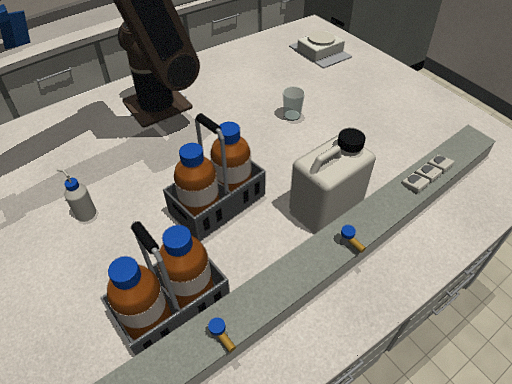

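View pics/top0.png

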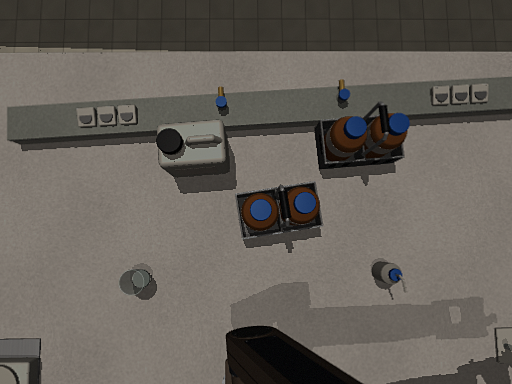

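The top view shows the crate near pixel (280,210), the gap behind it between the canister (192,147) and crate2 (360,140), the beaker at (136,280) and the wash bottle at (388,272). The duct's front face runs from about (10,142) to (510,115). I'll enlarge the region to pick corners.

```bash
cat > h.py <<'E'
import numpy as np,cv2,pickle
from scipy.spatial.transform import Rotation as R
def ray(c,px):
    p=cv2.undistortPoints(np.array(px,float).reshape(-1,1,2),c["K"],np.array(c["distortion"]))[:,0]
    d=np.c_[p[:,0],-p[:,1],-np.ones(len(p))]
    return d@R.from_quat(c["rotation"]).as_matrix().T
def onz(c,px,z):
    d=ray(c,px);o=np.array(c["xyz"]);return o+d*((z-o[2])/d[:,2])[:,None]
def blue(c):
    h=cv2.cvtColor(c["pixels"],cv2.COLOR_RGB2HSV)
    m=cv2.inRange(h,(105,120,60),(125,255,255))
    n,_,s,ce=cv2.connectedComponentsWithStats(m)
    return [(ce[i],s[i,4]) for i in range(1,n) if s[i,4]>40]
E
python3 - <<'E'
from h import *
d=pickle.load(open("d0.pkl","rb"))
for n in d:
    for ce,a in blue(d[n]): print(n,ce.round(1),a,onz(d[n],[ce],.23).round(3))
im=d["top"]["pixels"][:,:,::-1][75:255,145:415]
im=cv2.resize(im,None,fx=2.96,fy=2.96,interpolation=cv2.INTER_CUBIC)
im=cv2.convertScaleAbs(im,alpha=1.6,beta=15)
cv2.imwrite("pics/crop0.png",im);print(im.shape)
E
```

```text
scene [2.3 8.5] 41 [[-0.731 -0.344  0.23 ]]
scene [16.9 25.1] 387 [[-0.488 -0.32   0.23 ]]
scene [230.2 131.7] 336 [[ 0.529 -0.007  0.23 ]]
scene [191.6 154.1] 452 [[ 0.544 -0.119  0.23 ]]
scene [ 71.5 184. ] 116 [[ 0.475 -0.375  0.23 ]]
scene [177.5 239.8] 717 [[ 0.734 -0.252  0.23 ]]
scene [348.2 231. ] 147 [[0.9   0.019 0.23 ]]
scene [124.3 272.3] 810 [[ 0.743 -0.362  0.23 ]]
scene [216.4 325.8] 236 [[ 0.917 -0.279  0.23 ]]
top [344.3  93.6] 86 [[ 0.816 -0.228  0.23 ]]
top [220.8 100.9] 93 [[0.798 0.088 0.23 ]]
top [398.8 122.4] 322 [[ 0.739 -0.366  0.23 ]]
top [355.9 125.9] 328 [[ 0.73  -0.255  0.23 ]]
top [304.8 202.1] 351 [[ 0.537 -0.12   0.23 ]]
top [260.3 209.2] 352 [[ 0.52  -0.009  0.23 ]]
top [394.7 274.1] 92 [[ 0.359 -0.335  0.23 ]]
(533, 799, 3)
```

View pics/crop0.png

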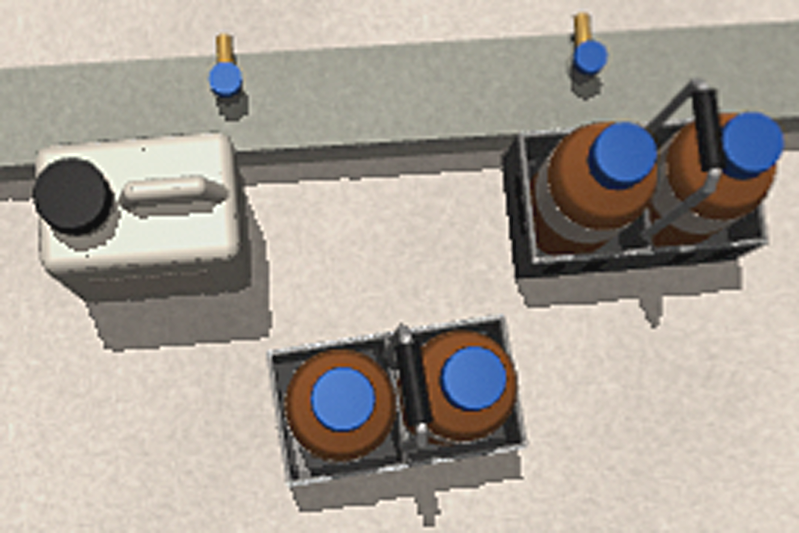

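The crop shows crate rim corners at (272,353), (503,319), (523,445) and (294,483), the duct's top front edge through (240,152)–(500,136), and crate2's rim at (531,263), (766,241) and (510,136). The canister's right side is at about (237,140)–(238,250).

Run:
```python
from h import *
d=pickle.load(open("d0.pkl","rb"));t=d["top"];s=d["scene"]
f=lambda pts:np.array(pts)/2.96+[145,75]-.3
r=onz(t,f([(272,353),(503,319),(523,445),(294,483)]),.1);print("crate",r.round(3)[:,:2].tolist(),r.mean(0))
u=r[0]-r[1];v=r[3]-r[2];print(np.degrees([np.arctan2(-u[0],u[1]),np.arctan2(-v[0],v[1])]),np.linalg.norm(u),np.linalg.norm(r[0]-r[3]))
e=onz(t,f([(0,166),(240,152),(500,136),(799,117)]),.06);print("duct",e.round(3)[:,:2].tolist())
p=np.polyfit(e[:,1],e[:,0],1);print("x=",p,np.degrees(np.arctan(-p[0])))
c=onz(t,f([(517,137),(531,263),(766,241)]),.1);print("crate2 rim",c.round(3)[:,:2].tolist())
print("can top",onz(t,f([(232,138),(240,258),(40,270)]),.18).round(3)[:,:2].tolist())
print("can base",onz(t,f([(248,290),(105,302)]),.0).round(3)[:,:2].tolist())
# triangulate caps
def tri(a,b):
    o1,o2=np.array(t["xyz"]),np.array(s["xyz"]);d1,d2=ray(t,[a])[0],ray(s,[b])[0]
    k=np.linalg.lstsq(np.c_[d1,-d2],o2-o1,rcond=None)[0];x,y=o1+k[0]*d1,o2+k[1]*d2
    return ((x+y)/2).round(4),np.linalg.norm(x-y).round(4)
for a,b in [((304.8,202.1),(191.6,154.1)),((260.3,209.2),(230.2,131.7)),((355.9,125.9),(177.5,239.8)),((398.8,122.4),(124.3,272.3)),((394.7,274.1),(71.5,184))]: print(tri(a,b))
print("beaker/wash base",onz(t,[(128,281),(383,270)],0))
```

```text
crate [[0.573, 0.054], [0.604, -0.168], [0.483, -0.184], [0.45, 0.034]] [ 0.5276354 -0.0662442  0.1      ]
[7.90813611 8.70842908] 0.22408224510321986 0.12499178545426433
duct [[0.769, 0.327], [0.782, 0.086], [0.798, -0.178], [0.816, -0.486]]
x= [-0.05776153  0.78786294] 3.305818890897219
crate2 rim [[0.784, -0.187], [0.659, -0.197], [0.679, -0.428]]
can top [[0.76, 0.086], [0.65, 0.079], [0.64, 0.256]]
can base [[0.651, 0.082], [0.64, 0.231]]
(array([ 0.5383, -0.1182,  0.2251]), np.float64(0.0041))
(array([ 0.5222, -0.0065,  0.2253]), np.float64(0.0058))
(array([ 0.7316, -0.2533,  0.2281]), np.float64(0.0045))
(array([ 0.7402, -0.364 ,  0.2282]), np.float64(0.0049))
(array([ 0.3473, -0.376 ,  0.1194]), np.float64(0.0026))
beaker/wash base [[ 0.32446868  0.38430407  0.        ]
 [ 0.34703293 -0.38770727  0.        ]]
```

>>> apply_moves([
  [[0,0,-40,0,0,0,1],[0,0,-80,0,0,0,1],[35,-40,-115,0,0,2,1],[65,-75,-115,0,0,4,1],[95,-110,-115,0,0,6,1],[125,-145,-115,0,0,8,1],[155,-180,-115,0,0,9.6,1],[185,-215,-115,0,0,9.6,1]],
])

```text
time_s: 0.77
tool_pos: [0.2646, -0.4415, 0.3323]
eef_rot: [1.0, 0.028, -0.0, -0.0]
force: [0.5, 0.1, 0.8]
grip_width: 1.001
grasp_force: 0.0
```

>>> apply_moves([
  [[30,-35,0,0,0,0,1],[55,-70,0,0,0,0,1],[80,-105,0,0,0,0,1],[100,-140,0,0,0,0,1],[115,-180,0,0,0,0,1],[125,-220,0,0,0,0,1],[130,-260,0,0,0,0,1],[136,-300,0,0,0,0,1]],
])

```text
time_s: 1.43
tool_pos: [0.3818, -0.1375, 0.3322]
eef_rot: [1.0, 0.029, -0.0, -0.0]
force: [1.0, -0.4, 0.4]
grip_width: 1.004
grasp_force: 0.0
```

>>> apply_moves([
  [[0,-30,0,0,-5,0,1],[0,-40,0,0,-10,0,1],[0,-40,0,0,-15,0,1],[0,-40,0,0,-20,0,1],[0,-40,0,0,-25,0,1],[0,-40,0,0,-30,0,1],[0,-40,0,0,-35,0,1],[0,-40,0,0,-40,0,1]],
])

```text
time_s: 2.1
tool_pos: [0.38, -0.0996, 0.3326]
eef_rot: [0.939, 0.028, -0.344, 0.01]
force: [0.1, -0.4, 0.6]
grip_width: 0.996
grasp_force: 0.0
```

```bash
cat > st.py <<'E'
from h import *
from workcell import arm
s=arm.get_state();m=R.from_quat(s["eef_rot"]).as_matrix()
print(s["time_s"],s["tool_pos"].round(4),s["qpos"].round(3),s["force"].round(1));print(m.round(3))
E
python3 st.py
```

```text
2.1 [ 0.38   -0.0996  0.3326] [-0.344 -0.012  1.812 -0.281  1.988  1.14 ] [ 0.1 -0.4  0.6]
[[ 0.762  0.059 -0.645]
 [ 0.045 -0.998 -0.038]
 [-0.646  0.    -0.763]]
```

>>> apply_moves([
  [[0,-10,0,0,7,0,1],[0,-20,0,0,14,0,1],[0,-30,0,0,21,0,1],[0,-38,0,0,28,0,1],[0,-38,0,0,35,0,1],[0,-38,0,0,42,0,1],[0,-38,0,0,49,0,1],[0,-38,0,0,56,0,1]],
])

```text
time_s: 2.77
tool_pos: [0.3778, -0.0615, 0.3334]
eef_rot: [0.989, 0.029, 0.142, -0.003]
force: [0.3, -0.5, 0.9]
grip_width: 1.0
grasp_force: 0.0
```

>>> apply_moves([
  [[0,0,0,0,7,0,1],[0,0,0,0,14,0,1],[0,0,0,0,21,0,1],[0,0,0,0,27,0,1],[0,0,0,0,27,0,1],[0,0,0,0,27,0,1]],
])

```text
time_s: 3.27
tool_pos: [0.4083, -0.0734, 0.3315]
eef_rot: [0.933, 0.028, 0.357, -0.015]
force: [-0.2, -0.1, 0.2]
grip_width: 1.001
grasp_force: 0.0
```

```bash
python3 st.py
```

```text
3.2667 [ 0.4083 -0.0734  0.3315] [-0.771 -0.895  2.413  0.577  1.154  0.63 ] [-0.2 -0.1  0.2]
[[ 0.743  0.063  0.666]
 [ 0.041 -0.998  0.048]
 [ 0.668 -0.008 -0.744]]
```

>>> apply_moves([
  [[-20,0,22,0,0,0,1],[-40,0,44,0,0,0,1],[-60,0,67,0,0,0,1],[-80,0,89,0,0,0,1],[-100,0,111,0,0,0,1],[-120,0,133,0,0,0,1],[-134,0,149,0,0,0,1],[-134,0,149,0,0,0,1]],
])

```text
time_s: 3.93
tool_pos: [0.475, -0.0945, 0.1759]
eef_rot: [0.937, 0.032, 0.348, -0.019]
force: [-0.3, 0.1, -0.6]
grip_width: 0.998
grasp_force: 0.0
```

```bash
python3 st.py
```

```text
3.9333 [ 0.475  -0.0945  0.1759] [-0.664 -0.478  2.481  0.741  0.723  0.373] [-0.3  0.1 -0.6]
[[ 0.756  0.074  0.65 ]
 [ 0.047 -0.997  0.058]
 [ 0.653 -0.013 -0.758]]
```

>>> apply_moves([
  [[20,0,-22,0,0,0,1],[40,0,-44,0,0,0,1],[60,0,-67,0,0,0,1],[80,0,-89,0,0,0,1],[100,0,-111,0,0,0,1],[120,0,-133,0,0,0,1],[134,0,-149,0,0,0,1],[134,0,-149,0,0,0,1]],
])

```text
time_s: 4.6
tool_pos: [0.4798, -0.0978, 0.3856]
eef_rot: [0.935, 0.033, 0.353, -0.015]
force: [-0.7, 0.8, 0.6]
grip_width: 1.003
grasp_force: 0.0
```

```bash
python3 st.py
python3 - <<'E'
import workcell;from workcell import arm
print([a for a in dir(arm) if a[0]!='_'])
E
```

```text
4.6 [ 0.4798 -0.0978  0.3856] [-0.662 -0.633  2.194  0.532  1.071  0.702] [-0.7  0.8  0.6]
[[ 0.749  0.072  0.658]
 [ 0.051 -0.997  0.051]
 [ 0.66  -0.005 -0.751]]
['MotionError', 'capture', 'finger_overhang', 'finish_job', 'get_state']
```

>>> apply_moves([
  [[0,0,0,0,-7,0,1],[0,0,0,0,-14,0,1],[0,0,0,0,-21,0,1],[0,0,0,0,-28,0,1],[0,0,0,0,-35,0,1],[0,0,0,0,-35,0,1]],
])

```text
time_s: 5.1
tool_pos: [0.4806, -0.0972, 0.3762]
eef_rot: [0.998, 0.036, 0.048, -0.008]
force: [0.1, 0.5, -0.4]
grip_width: 1.004
grasp_force: 0.0
```

```bash
python3 st.py
python3 - <<'E'
from h import *
from workcell import arm
c=arm.capture("top")
for ce,a in blue(c): print(ce.round(1),a)
E
```

```text
5.1 [ 0.4806 -0.0972  0.3762] [-0.439 -0.265  1.853  0.059  1.476  1.056] [ 0.1  0.5 -0.4]
[[ 0.993  0.073  0.095]
 [ 0.072 -0.997  0.02 ]
 [ 0.096 -0.013 -0.995]]
[344.1  93.6] 88
[220.7 101. ] 95
[398.8 122.4] 324
[355.8 126. ] 331
[300.9 199.6] 172
[260.3 209.2] 358
[394.7 274. ] 92
```

```bash
cat > kin.py <<'E'
from h import *
from scipy.optimize import least_squares
S=[([-1.495,.28713,1.57802,0,1.2786,-.15],[.15109,-.65724,.21665]),
([-.344,-.012,1.812,-.281,1.988,1.14],[.38,-.0996,.3326]),
([-.771,-.895,2.413,.577,1.154,.63],[.4083,-.0734,.3315]),
([-.664,-.478,2.481,.741,.723,.373],[.475,-.0945,.1759]),
([-.662,-.633,2.194,.532,1.071,.702],[.4798,-.0978,.3856]),
([-.439,-.265,1.853,.059,1.476,1.056],[.4806,-.0972,.3762])]
E=lambda ax,a:R.from_euler(ax,a).as_matrix()
def fk(q,P):
    a0,b,h,a1,L1,a2,L2,a3,d,s4=P
    A=E('z',q[0]);B=A@E('y',q[1]);C=B@E('y',q[2]);D=C@E('z',q[3]);F=D@E('y',q[4]);G=F@E('z',q[5])
    p=A@[a0,b,h]+B@[a1,0,L1]+C@[a2,0,L2]+F@[a3,0,d]
    return p,G
def res(P): return np.concatenate([fk(q,P)[0]-x for q,x in S]+[1e-3*(P-P0)])
P0=np.array([0,.1,.35,0,.4,0,.35,0,.25,0.])
def fit(): return least_squares(res,P0)
E
python3 - <<'E'
from kin import *
r=fit();print(r.x.round(4),np.abs(r.fun[:18]).max())
for q,_ in S[::2]: print(fk(q,r.x)[1].round(3).tolist())
E
```

```text
[-1.100e-03  1.009e-01  2.409e-01 -3.000e-04  4.433e-01  2.100e-02
  5.739e-01 -1.000e-04  2.628e-01  0.000e+00] 0.0003486825873752486
[[-0.224, 0.975, -0.0], [0.975, 0.224, 0.002], [0.002, 0.0, -1.0]]
[[-0.063, 0.743, 0.667], [0.998, 0.041, 0.048], [0.008, 0.668, -0.744]]
[[-0.072, 0.75, 0.658], [0.997, 0.051, 0.052], [0.006, 0.66, -0.752]]
```

```bash
cat >> kin.py <<'E'
P=np.array([-.0011,.1009,.2409,-.0003,.4433,.021,.5739,-.0001,.2628,0])
lo=np.array([-2.77,-.9,.21,-1.53,.24,-2.84]);hi=np.array([2.77,2.22,2.48,4.67,2.81,2.84])
def toolR(psi,th,roll=0): # heading psi, tilt th forward of down, roll about tool z (deg); roll 0 = jaws across heading
    return E('z',np.radians(psi))@E('y',-np.radians(th))@E('x',np.pi)@E('z',np.radians(roll))
def ik(p,Rt):
    G=Rt@E('z',-np.pi/2);best=(9,None)
    for s in ([-.4,0,2.2,.1,1.2,.7],[-.4,0,2.2,.1,1.2,-1.],[-.6,-.4,2.3,.7,.8,.4],[-1,0,2.2,1.2,.8,0],[.3,0,2.2,-.8,1,1]):
        f=lambda q:(lambda a:np.r_[(a[0]-p)*3,((a[1]-G)).ravel()])(fk(q,P))
        r=least_squares(f,np.clip(s,lo+.01,hi-.01),bounds=(lo,hi))
        e=np.abs(r.fun).max()
        if e<best[0]: best=(e,r.x)
        if e<1e-3: break
    return best
E
python3 - <<'E'
from kin import *
def minx(y,z,psi,th,roll):
    for x in np.arange(.34,.60,.02):
        if ik(np.array([x,y,z]),toolR(psi,th,roll))[0]<2e-3: return round(x,2)
for roll in (0,90,-90): print("vert",roll,[minx(y,.04,3,0,roll) for y in(-.1,-.06,-.02)])
for psi in (0,30,60,80): print(psi,[(th,minx(-.04,.036,psi,th,0)) for th in (20,30,40,55,70)])
E
```

```text
vert 0 [np.float64(0.34), np.float64(0.34), np.float64(0.36)]
vert 90 [np.float64(0.34), np.float64(0.34), np.float64(0.36)]
vert -90 [np.float64(0.34), np.float64(0.34), np.float64(0.36)]
0 [(20, np.float64(0.44)), (30, np.float64(0.48)), (40, np.float64(0.52)), (55, np.float64(0.56)), (70, np.float64(0.58))]
30 [(20, np.float64(0.42)), (30, np.float64(0.46)), (40, np.float64(0.48)), (55, np.float64(0.5)), (70, np.float64(0.52))]
60 [(20, np.float64(0.38)), (30, np.float64(0.38)), (40, np.float64(0.38)), (55, np.float64(0.38)), (70, np.float64(0.34))]
80 [(20, np.float64(0.34)), (30, np.float64(0.34)), (40, np.float64(0.34)), (55, np.float64(0.34)), (70, np.float64(0.34))]
```

Run:
```python
from h import *
from workcell import arm
c=arm.capture("scene")["pixels"][:,:,::-1]
w=arm.capture("wrist")["pixels"][:,:,::-1]
a=cv2.resize(c[20:180,120:320],None,fx=4,fy=4*.75*1.2/1.2,interpolation=cv2.INTER_CUBIC)
cv2.imwrite("pics/grip.png",cv2.convertScaleAbs(cv2.resize(c[0:150,130:330],(800,600),interpolation=cv2.INTER_CUBIC),alpha=1.8,beta=20))
```

```text
(no output)
```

View pics/grip.png

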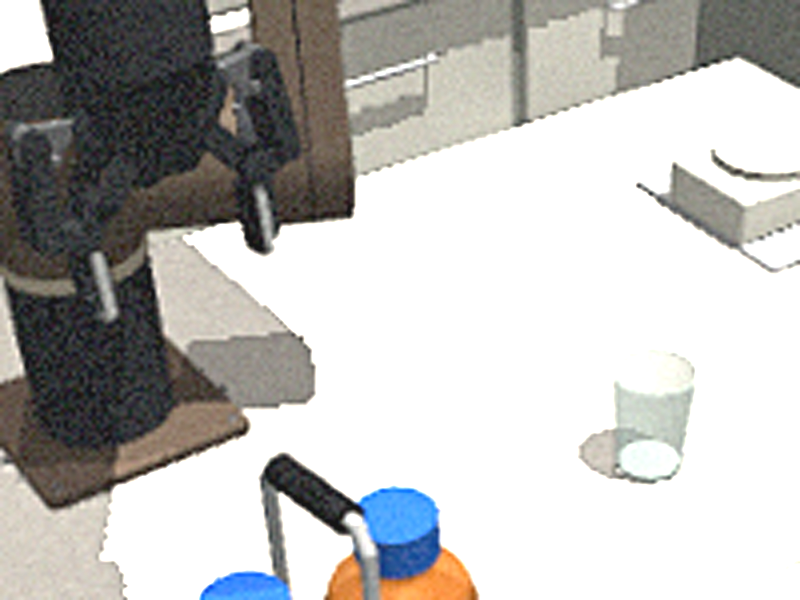

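```bash
cat >> kin.py <<'E'
def wallR(yaw,phi,th): return E('z',np.radians(yaw))@E('x',np.radians(phi))@E('y',-np.radians(th))@E('x',np.pi)
E
python3 - <<'E'
from kin import *
def minx(y,z,Rt):
    for x in np.arange(.38,.56,.01):
        e,q=ik(np.array([x,y,z]),Rt)
        if e<2e-3: return round(float(x),2)
for th in (24,30):
  for phi in (-50,-35,-20,0,20,35):
    print(th,phi,toolR(0,0)[:,2] is None,wallR(8,phi,th)[:,2].round(2),[minx(y,.036,wallR(8,phi,th)) for y in (-.14,-.1,-.06,-.02)])
E
```

```text
24 -50 False [ 0.5  -0.64 -0.59] [None, None, None, None]
24 -35 False [ 0.48 -0.46 -0.75] [0.48, 0.48, 0.47, 0.46]
24 -20 False [ 0.45 -0.25 -0.86] [0.46, 0.47, 0.47, 0.47]
24 0 False [ 0.4   0.06 -0.91] [0.42, 0.44, 0.45, 0.46]
24 20 False [ 0.36  0.37 -0.86] [0.38, 0.39, 0.41, 0.43]
24 35 False [ 0.33  0.58 -0.75] [0.38, 0.38, 0.38, 0.4]
30 -50 False [ 0.59 -0.59 -0.56] [None, None, None, None]
30 -35 False [ 0.56 -0.42 -0.71] [None, None, None, None]
30 -20 False [ 0.54 -0.22 -0.81] [None, None, None, None]
30 0 False [ 0.5   0.07 -0.87] [0.45, 0.46, 0.47, 0.48]
30 20 False [ 0.45  0.36 -0.81] [0.38, 0.41, 0.44, 0.45]
30 35 False [ 0.43  0.56 -0.71] [0.38, 0.38, 0.4, 0.42]
```

Run:
```python
from kin import *
Rt=wallR(6,35,30)
for z in (.38,.3,.2,.12,.06,.038):
    print(z,[(x,y,float(round(ik(np.array([x,y,z]),Rt)[0],4)),ik(np.array([x,y,z]),Rt)[1].round(2).tolist()) for x,y in ((.41,-.06),)])
print([ (x,ik(np.array([x,-.06,.038]),Rt)[1].round(2).tolist()) for x in (.46,.5)])
from workcell import arm
s=arm.get_state();m=R.from_quat(s["eef_rot"]).as_matrix();p=s["tool_pos"]
print(m.T@(np.array([.41,-.06,.36])-p)*1000,np.degrees(R.from_matrix(m.T@Rt).as_rotvec()))
```

```text
0.38 [(0.41, -0.06, 0.0, [-0.89, -0.54, 2.17, 0.77, 1.68, 0.76])]
0.3 [(0.41, -0.06, 0.0, [-0.89, -0.5, 2.29, 0.76, 1.56, 0.65])]
0.2 [(0.41, -0.06, 0.0, [-0.89, -0.38, 2.4, 0.78, 1.4, 0.49])]
0.12 [(0.41, -0.06, 0.0, [-0.89, -0.22, 2.45, 0.81, 1.25, 0.34])]
0.06 [(0.41, -0.06, 0.0, [-0.89, -0.07, 2.46, 0.86, 1.13, 0.2])]
0.038 [(0.41, -0.06, 0.0, [-0.89, -0.0, 2.46, 0.89, 1.09, 0.14])]
[(0.46, [-0.79, 0.09, 2.37, 0.94, 1.05, 0.19]), (0.5, [-0.72, 0.16, 2.28, 0.98, 1.02, 0.23])]
[-66.70958362 -41.74821403   9.86117188] [33.3394342  22.85547739  8.84504139]
```

>>> apply_moves([
  [[-30,-10,0,0,0,0,-1],[-55,-20,5,5,3.4,1.3,-1],[-67,-30,10,10,6.9,2.7,-1],[-67,-42,10,15,10.3,4,-1],[-67,-42,10,20,13.7,5.3,-1],[-67,-42,10,25,17.2,6.7,-1],[-67,-42,10,30,20.6,8,-1],[-67,-42,10,33.3,22.9,8.8,-1]],
])

```text
time_s: 5.92
tool_pos: [0.4088, -0.0604, 0.3599]
eef_rot: [0.923, -0.031, 0.234, -0.303]
force: [-1.4, -0.6, -0.9]
grip_width: -0.004
grasp_force: 0.0
```

```bash
cat > go.py <<'E'
import sys
from kin import *
from workcell import arm
s=arm.get_state();m=R.from_quat(s["eef_rot"]).as_matrix();p=s["tool_pos"]
a=list(map(float,sys.argv[1:]))  # x y z yaw phi th
Rt=wallR(*a[3:6])
print("pos",p.round(4),"F",s["force"].round(1),"t",s["time_s"])
print("ik err",round(ik(np.array(a[:3]),Rt)[0],4),"shift",(m.T@(np.array(a[:3])-p)*1000).round(1),"rot",np.degrees(R.from_matrix(m.T@Rt).as_rotvec()).round(1))
print("per 10mm world +x,+y,+z:",(m.T*10).round(2).T.tolist())
E
python3 go.py .415 -.055 .038 6 35 30
```

```text
pos [ 0.4088 -0.0604  0.3599] F [-1.4 -0.6 -0.9] t 5.9167
ik err 0.0 shift [-128.7  180.8  233.3] rot [ 0.  -0.4 -0.1]
per 10mm world +x,+y,+z: [[8.88, 0.84, 4.51], [-1.99, -8.15, 5.45], [4.14, -5.74, -7.07]]
```

>>> apply_moves([
  [[-12,17,22,0,0,0,-1],[-26,36,46,0,0,0,-1],[-40,56,72,0,0,0,-1],[-54,76,98,0,0,0,-1],[-68,96,124,0,0,0,-1],[-82,116,150,0,0,0,-1],[-96,136,176,0,0,0,-1],[-108,152,196,0,0,0,-1]],
])

```text
time_s: 6.58
tool_pos: [0.4128, -0.0555, 0.0878]
eef_rot: [0.924, -0.03, 0.232, -0.301]
force: [-0.7, -0.2, 0.2]
grip_width: -0.004
grasp_force: 0.0
```

>>> apply_moves([
  [[-5,7,9,0,0,0,-1],[-10,14,18,0,0,0,-1],[-15,21,27,0,0,0,-1],[-20,28,37,0,0,0,-1],[-20,28,37,0,0,0,-1]],
])

```text
time_s: 7.0
tool_pos: [0.4137, -0.054, 0.038]
eef_rot: [0.924, -0.031, 0.231, -0.303]
force: [0.4, 0.6, 0.3]
grip_width: 0.001
grasp_force: 0.0
```

```bash
python3 go.py .415 -.055 .038 6 35 30
python3 - <<'E'
from h import *
from workcell import arm
c=arm.capture("scene")["pixels"][:,:,::-1]
t=arm.capture("top")["pixels"][:,:,::-1]
a=cv2.resize(c[90:240,120:320],(400,300),interpolation=cv2.INTER_CUBIC)
b=cv2.resize(t[130:280,190:390],(400,300),interpolation=cv2.INTER_CUBIC)
cv2.imwrite("pics/st1.png",cv2.convertScaleAbs(np.hstack([a,b]),alpha=1.8,beta=20))
E
```

```text
pos [ 0.4137 -0.054   0.038 ] F [0.4 0.6 0.3] t 7.0
ik err 0.0 shift [1.4 0.9 0. ] rot [ 0.1 -0.  -0.1]
per 10mm world +x,+y,+z: [[8.91, 0.83, 4.46], [-1.97, -8.15, 5.45], [4.08, -5.74, -7.1]]
```

View pics/st1.png

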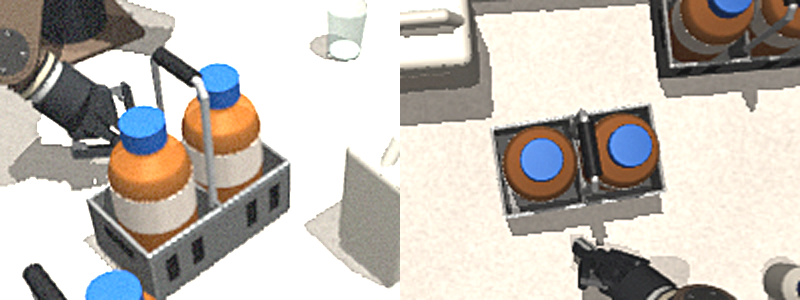

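Tip is just short of the front wall left of centre, with the gripper body clear behind and to the right. Starting the push, slowly.

>>> apply_moves([
  [[4.4,0.2,2.4,0,0,0,-1],[8.8,0.4,4.8,0,0,0,-1],[13.2,0.5,7.2,0,0,0,-1],[17.6,0.7,9.6,0,0,0,-1],[22,0.9,12,0,0,0,-1],[26.4,1,14.4,0,0,0,-1],[30.8,1.2,16.8,0,0,0,-1],[35.2,1.4,19.2,0,0,0,-1]],
])

```text
time_s: 7.77
tool_pos: [0.4558, -0.0525, 0.0393]
eef_rot: [0.924, -0.03, 0.232, -0.302]
force: [-0.0, -0.7, 0.4]
grip_width: -0.001
grasp_force: 0.0
```

```bash
cat > crate.py <<'E'
from h import *
from workcell import arm
def tri(t,s,a,b):
    o1,o2=np.array(t["xyz"]),np.array(s["xyz"]);d1,d2=ray(t,[a])[0],ray(s,[b])[0]
    k=np.linalg.lstsq(np.c_[d1,-d2],o2-o1,rcond=None)[0];return (o1+k[0]*d1+o2+k[1]*d2)/2
t=arm.capture("top")
b=[(ce,a) for ce,a in blue(t) if a>250]
w=np.array([onz(t,[ce],.23)[0] for ce,a in b])
for (ce,a),p in zip(b,w): print(ce.round(1),a,p.round(4)[:2])
i=[k for k in range(len(w)) if w[k,1]>-.2]
if len(i)==2:
    l,r=sorted(w[i],key=lambda p:-p[1]);u=l-r
    print("crate",((l+r)/2-[.002,0,0]).round(4)[:2],"yaw",np.degrees(np.arctan2(-u[0],u[1])).round(2),"sep",np.linalg.norm(u).round(4))
s=arm.get_state();print(s["tool_pos"].round(4),s["force"].round(1),s["time_s"])
E
python3 crate.py
```

```text
[398.8 122.4] 322 [ 0.7389 -0.3657]
[355.9 125.9] 329 [ 0.7301 -0.2548]
[304.8 202.1] 352 [ 0.5369 -0.1194]
[260.4 209.2] 355 [ 0.5204 -0.0091]
crate [ 0.5266 -0.0642] yaw 8.5 sep 0.1116
[ 0.4565 -0.0528  0.0396] [0.  0.4 0.3] 7.8167
```

>>> apply_moves([
  [[4.4,0.2,2.4,0,0,0,-1],[8.8,0.4,4.8,0,0,0,-1],[13.2,0.5,7.2,0,0,0,-1]],
])

```text
time_s: 8.07
tool_pos: [0.4666, -0.0492, 0.0381]
eef_rot: [0.924, -0.026, 0.227, -0.305]
force: [-20.9, -3.4, 11.6]
grip_width: 0.004
grasp_force: 10.6
```

```bash
python3 crate.py
python3 - <<'E'
from h import *
from workcell import arm
c=arm.capture("scene")["pixels"][:,:,::-1]
t=arm.capture("top")["pixels"][:,:,::-1]
a=cv2.resize(c[90:240,120:320],(400,300),interpolation=cv2.INTER_CUBIC)
b=cv2.resize(t[180:255,230:330],(400,300),interpolation=cv2.INTER_CUBIC)
cv2.imwrite("pics/st2.png",cv2.convertScaleAbs(np.hstack([a,b]),alpha=1.8,beta=20))
E
```

```text
[398.8 122.4] 322 [ 0.7389 -0.3657]
[355.9 125.9] 328 [ 0.7301 -0.2549]
[304.1 199.4] 351 [ 0.5436 -0.1177]
[259.7 206. ] 355 [ 0.5283 -0.0074]
crate [ 0.534  -0.0626] yaw 7.92 sep 0.1114
[ 0.4674 -0.0492  0.0382] [-12.   -0.5   4.2] 8.1167
```

View pics/st2.png

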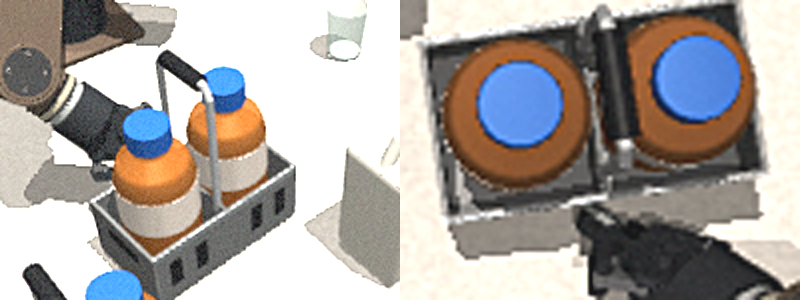

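>>> apply_moves([
  [[-13,-1,-7,0,0,0,-1],[-20,-30,12,0,0,0,-1],[-20,-30,12,0,0,0,-1],[-14.7,-29.7,14.8,0,0,0,-1],[-9.4,-29.4,17.6,0,0,0,-1],[-4.1,-29.1,20.4,0,0,0,-1],[1.2,-28.8,23.2,0,0,0,-1],[6.5,-28.5,26,0,0,0,-1]],
])

```text
time_s: 8.88
tool_pos: [0.4812, -0.0119, 0.0382]
eef_rot: [0.924, -0.026, 0.227, -0.307]
force: [-18.0, 1.1, 7.4]
grip_width: 0.001
grasp_force: 8.9
```

```bash
python3 crate.py
```

```text
[398.8 122.4] 322 [ 0.7389 -0.3657]
[355.9 126. ] 328 [ 0.73   -0.2548]
[303.9 193.8] 350 [ 0.5575 -0.1178]
[259.3 197.9] 354 [ 0.5485 -0.0067]
crate [ 0.551  -0.0622] yaw 4.65 sep 0.1114
[ 0.4825 -0.0124  0.0384] [-11.8   2.9   0.7] 8.9333
```

>>> apply_moves([
  [[5.3,0.3,2.8,0,0,0,-1],[-8,-1,-4,0,0,0,-1],[-1,27.6,-23,0,0,0,-1],[-1,27.6,-23,0,0,0,-1],[4.3,27.9,-20.2,0,0,0,-1],[9.6,28.2,-17.4,0,0,0,-1],[14.9,28.5,-14.6,0,0,0,-1],[20.2,28.8,-11.8,0,0,0,-1]],
])

```text
time_s: 9.6
tool_pos: [0.4977, -0.0471, 0.0386]
eef_rot: [0.925, -0.027, 0.228, -0.304]
force: [-18.5, -3.6, 7.9]
grip_width: 0.002
grasp_force: 9.6
```

>>> apply_moves([
  [[5.3,0.3,2.8,0,0,0,-1],[10.6,0.6,5.6,0,0,0,-1],[15.9,0.9,8.4,0,0,0,-1],[21.2,1.2,11.2,0,0,0,-1],[26.5,1.5,14,0,0,0,-1]],
])

```text
time_s: 10.02
tool_pos: [0.5259, -0.0433, 0.0384]
eef_rot: [0.924, -0.025, 0.226, -0.307]
force: [-20.3, -1.5, 11.2]
grip_width: -0.004
grasp_force: 10.5
```

```bash
python3 crate.py
```

```text
[398.8 122.4] 322 [ 0.7389 -0.3657]
[355.8 126. ] 331 [ 0.7301 -0.2547]
[301.9 178.2] 347 [ 0.5969 -0.1136]
[257.1 180.2] 347 [ 0.5928 -0.0019]
crate [ 0.5928 -0.0577] yaw 2.1 sep 0.1118
[ 0.5273 -0.0437  0.0387] [-10.7   2.3   1. ] 10.0667
```

>>> apply_moves([
  [[-8.9,-0.6,-4.7,0,0,0,-1],[-5,15.7,-15.6,0,0,0,-1],[0.3,16,-12.8,0,0,0,-1],[5.6,16.3,-10,0,0,0,-1],[10.9,16.6,-7.2,0,0,0,-1],[16.2,16.9,-4.4,0,0,0,-1],[21.5,17.2,-1.6,0,0,0,-1]],
])

```text
time_s: 10.65
tool_pos: [0.5472, -0.0648, 0.039]
eef_rot: [0.924, -0.027, 0.228, -0.305]
force: [-19.2, -4.3, 8.7]
grip_width: -0.002
grasp_force: 9.6
```

```bash
python3 crate.py; python3 go.py .55 -.06 .038 3.3 35 30
```

```text
[398.8 122.4] 322 [ 0.7389 -0.3657]
[355.9 126. ] 329 [ 0.73   -0.2547]
[299.8 169.9] 345 [ 0.6178 -0.1091]
[255.2 172.6] 347 [0.6119 0.0027]
crate [ 0.6129 -0.0532] yaw 3.05 sep 0.1119
[ 0.5484 -0.0649  0.0393] [-11.7  -0.7   1.4] 10.7
pos [ 0.5484 -0.0649  0.0393] F [-11.7  -0.7   1.4] t 10.7
ik err 0.0 shift [-0.  -3.1  4.3] rot [-1.3  1.9  2. ]
per 10mm world +x,+y,+z: [[8.94, 0.89, 4.39], [-1.9, -8.13, 5.5], [4.06, -5.75, -7.1]]
```

>>> apply_moves([
  [[-5.4,-0.5,-2.6,0,0,0,-1],[-7.3,-8.6,2.9,0,0,0,-1],[-1.9,-7.8,5.4,0,0,0,-1],[3.5,-7,7.9,0,0,0,-1],[8.9,-6.2,10.4,0,0,0,-1],[14.3,-5.4,12.9,0,0,0,-1],[19.7,-4.6,15.4,0,0,0,-1],[25.1,-3.8,17.9,0,0,0,-1]],
])

```text
time_s: 11.37
tool_pos: [0.576, -0.055, 0.0387]
eef_rot: [0.924, -0.026, 0.227, -0.307]
force: [-20.0, -0.8, 9.7]
grip_width: -0.002
grasp_force: 10.1
```

```bash
python3 crate.py
```

```text
[398.8 122.4] 324 [ 0.7388 -0.3656]
[355.8 126. ] 330 [ 0.73   -0.2546]
[298.6 157.8] 338 [ 0.6487 -0.1068]
[254.3 161.9] 345 [0.639  0.0046]
crate [ 0.6418 -0.0511] yaw 5.0 sep 0.1118
[ 0.5776 -0.0556  0.039 ] [-9.4  2.3  2. ] 11.4167
```

```bash
python3 go.py .525 -.054 .045 3.3 0 35; python3 go.py .54 -.054 .030 3.3 0 35;python3 go.py .64 -.054 .030 3.3 0 35
```

```text
pos [ 0.5776 -0.0556  0.039 ] F [-9.4  2.3  2. ] t 11.4167
ik err 0.0 shift [-44.9  -9.5 -26.4] rot [-31.4   6.1 -16.4]
per 10mm world +x,+y,+z: [[8.95, 0.9, 4.37], [-1.89, -8.11, 5.53], [4.05, -5.77, -7.09]]
pos [ 0.5776 -0.0556  0.039 ] F [-9.4  2.3  2. ] t 11.4167
ik err 0.0 shift [-37.5   0.5  -9.2] rot [-31.4   6.1 -16.4]
per 10mm world +x,+y,+z: [[8.95, 0.9, 4.37], [-1.89, -8.11, 5.53], [4.05, -5.77, -7.09]]
pos [ 0.5776 -0.0556  0.039 ] F [-9.4  2.3  2. ] t 11.4167
ik err 0.0 shift [51.9  9.5 34.6] rot [-31.4   6.1 -16.4]
per 10mm world +x,+y,+z: [[8.95, 0.9, 4.37], [-1.89, -8.11, 5.53], [4.05, -5.77, -7.09]]
```

>>> apply_moves([
  [[-30,-6,-17,0,0,0,-1],[-45,-9.5,-26,-5,1,-2.6,-1],[-45,-9.5,-26,-11,2.1,-5.7,-1],[-45,-9.5,-26,-17,3.3,-8.9,0],[-45,-9.5,-26,-23,4.5,-12,1],[-45,-9.5,-26,-29,5.6,-15,1],[-45,-9.5,-26,-31.4,6.1,-16.4,1],[-45,-9.5,-26,-31.4,6.1,-16.4,1]],
])

```text
time_s: 12.08
tool_pos: [0.5276, -0.0541, 0.0457]
eef_rot: [0.952, 0.025, 0.304, -0.005]
force: [-0.2, 0.2, -0.3]
grip_width: 0.705
grasp_force: 0.0
```

```bash
python3 go.py .54 -.056 .030 3.3 0 35;python3 crate.py
```

```text
pos [ 0.5276 -0.0541  0.0457] F [-0.2  0.2 -0.3] t 12.0833
ik err 0.0 shift [ 1.   2.4 19.9] rot [ 0.5 -0.4 -0.1]
per 10mm world +x,+y,+z: [[8.14, 0.51, 5.79], [0.45, -9.99, 0.25], [5.79, 0.06, -8.15]]
[398.8 122.4] 322 [ 0.7389 -0.3657]
[355.9 126. ] 327 [ 0.73   -0.2549]
[298.6 157. ] 336 [ 0.6506 -0.1068]
[254.4 161.3] 341 [0.6406 0.0044]
crate [ 0.6436 -0.0512] yaw 5.15 sep 0.1117
[ 0.5281 -0.055   0.0459] [ 0.8  0.2 -0.4] 12.1333
```

>>> apply_moves([
  [[1,2.4,20,0,0,0,1],[1,2.4,20,0,0,0,1],[5.9,2.7,23.5,0,0,0,1],[10.8,3,27,0,0,0,1],[15.7,3.3,30.5,0,0,0,1],[20.6,3.6,34,0,0,0,1],[25.5,3.9,37.5,0,0,0,1],[30.4,4.2,41,0,0,0,1]],
])

```text
time_s: 12.8
tool_pos: [0.5774, -0.0591, 0.0301]
eef_rot: [0.952, 0.023, 0.304, -0.004]
force: [0.8, -0.7, -0.1]
grip_width: 1.002
grasp_force: 0.0
```

>>> apply_moves([
  [[4.9,0.3,3.5,0,0,0,1],[9.8,0.6,7,0,0,0,1],[14.7,0.9,10.5,0,0,0,1],[19.6,1.2,14,0,0,0,1]],
])

```text
time_s: 13.13
tool_pos: [0.5965, -0.0558, 0.0259]
eef_rot: [0.954, 0.027, 0.299, -0.008]
force: [-18.7, 0.6, 6.4]
grip_width: 1.004
grasp_force: 9.3
```

```bash
python3 crate.py
python3 - <<'E'
from h import *
from workcell import arm
c=arm.capture("scene")["pixels"][:,:,::-1]
t=arm.capture("top")["pixels"][:,:,::-1]
a=cv2.resize(c[120:270,150:350],(400,300),interpolation=cv2.INTER_CUBIC)
b=cv2.resize(t[95:245,190:390],(400,300),interpolation=cv2.INTER_CUBIC)
cv2.imwrite("pics/st3.png",cv2.convertScaleAbs(np.hstack([a,b]),alpha=1.8,beta=20))
E
```

```text
[398.8 122.4] 322 [ 0.7389 -0.3657]
[355.8 126. ] 329 [ 0.73   -0.2547]
[298.6 154.1] 333 [ 0.6582 -0.1068]
[254.2 157.1] 341 [0.6513 0.0047]
crate [ 0.6527 -0.051 ] yaw 3.54 sep 0.1117
[ 0.5976 -0.056   0.0263] [-10.3   3.1   1.5] 13.1833
```

View pics/st3.png

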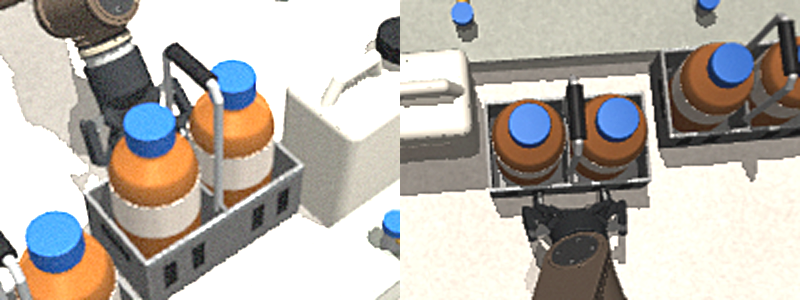

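>>> apply_moves([
  [[6,0,2,0,0,0,1],[11,0,5.2,0,0,0,1],[16,0,8.7,0,0,0,1],[21,0,12.2,0,0,0,1],[26,0,15.7,0,0,0,1],[31,0,19.2,0,0,0,1],[36,0,22.7,0,0,0,1],[40,0,25.5,0,0,0,1]],
])

```text
time_s: 13.95
tool_pos: [0.6435, -0.0545, 0.0272]
eef_rot: [0.954, 0.025, 0.299, -0.007]
force: [-14.0, -1.0, 1.6]
grip_width: 1.002
grasp_force: 6.9
```

```bash
python3 crate.py
```

```text
[398.8 122.4] 323 [ 0.7389 -0.3656]
[355.8 126. ] 330 [ 0.73   -0.2546]
[297.8 134.9] 332 [ 0.7075 -0.106 ]
[253.6 137.5] 332 [0.7015 0.0056]
crate [ 0.7025 -0.0502] yaw 3.08 sep 0.1118
[ 0.6445 -0.0544  0.0278] [-10.   -0.4  -0.1] 14.0
```

>>> apply_moves([
  [[3.3,0,2.3,0,0,0,1],[6.6,0,4.6,0,0,0,1],[9.9,0,6.9,0,0,0,1],[13.2,0,9.2,0,0,0,1],[14.9,0,10.4,0,0,0,1],[16.5,0,11.5,0,0,0,1]],
])

```text
time_s: 14.5
tool_pos: [0.6633, -0.0535, 0.0272]
eef_rot: [0.954, 0.025, 0.299, -0.007]
force: [-14.2, -0.2, 1.3]
grip_width: 1.002
grasp_force: 6.9
```

```bash
python3 crate.py
```

```text
[398.8 122.4] 324 [ 0.7388 -0.3656]
[355.8 126. ] 331 [ 0.7301 -0.2547]
[297.1 127.3] 329 [ 0.7273 -0.1048]
[253.1 129.7] 331 [0.7217 0.0067]
crate [ 0.7225 -0.0491] yaw 2.88 sep 0.1116
[ 0.6636 -0.0535  0.0274] [-12.2  -0.1   0.3] 14.55
```

Creeping until the duct is felt.

>>> apply_moves([
  [[1.6,0,1.2,0,0,0,1],[3.2,0,2.3,0,0,0,1]],
])

```text
time_s: 14.72
tool_pos: [0.6669, -0.0533, 0.0269]
eef_rot: [0.954, 0.025, 0.298, -0.007]
force: [-12.3, -0.9, 1.4]
grip_width: 1.001
grasp_force: 6.9
```

>>> apply_moves([
  [[1.2,0,0.9,0,0,0,1],[2.4,0,1.7,0,0,0,1]],
])

```text
time_s: 14.88
tool_pos: [0.6682, -0.0533, 0.0258]
eef_rot: [0.955, 0.025, 0.297, -0.007]
force: [-34.8, -5.9, 14.0]
grip_width: 1.0
grasp_force: 17.2
```

```bash
python3 crate.py
```

```text
[398.8 122.4] 323 [ 0.7389 -0.3656]
[297.1 126.3] 326 [ 0.73   -0.1048]
[355.8 126. ] 330 [ 0.73   -0.2546]
[253.1 128.9] 329 [0.7239 0.0068]
crate [ 0.7249 -0.049 ] yaw 3.12 sep 0.1118
[ 0.6681 -0.0534  0.0258] [-24.   -4.4   6.7] 14.9333
```

>>> apply_moves([
  [[0.6,0,0.3,0,0,0,1],[0.6,0,0.3,0,0,0,1],[0.6,0,0.3,0,0,0,1]],
])

```text
time_s: 15.18
tool_pos: [0.6681, -0.0534, 0.0258]
eef_rot: [0.955, 0.025, 0.297, -0.007]
force: [-28.1, -3.4, 8.9]
grip_width: 0.998
grasp_force: 14.1
```

>>> apply_moves([
  [[-5,0,-5,0,0,0,1],[-15,-1,-12,0,0,0,1],[-35,-2,-26,0,0,0,1],[-55,-3,-40,0,0,0,1],[-75,-4,-54,0,0,0,1],[-75,-4,-70,0,0,0,1],[-75,-4,-70,0,0,0,1]],
])

```text
time_s: 15.77
tool_pos: [0.5728, -0.056, 0.0466]
eef_rot: [0.952, 0.023, 0.304, -0.004]
force: [0.6, 0.1, 1.5]
grip_width: 1.002
grasp_force: 0.0
```

```bash
python3 crate.py
python3 - <<'E'
from h import *
from workcell import arm
c=arm.capture("scene")["pixels"][:,:,::-1]
t=arm.capture("top")["pixels"][:,:,::-1]
a=cv2.resize(c[120:270,170:370],(400,300),interpolation=cv2.INTER_CUBIC)
b=cv2.resize(t[75:225,190:390],(400,300),interpolation=cv2.INTER_CUBIC)
cv2.imwrite("pics/st4.png",cv2.convertScaleAbs(np.hstack([a,b]),alpha=1.8,beta=20))
E
```

```text
[398.8 122.4] 322 [ 0.7389 -0.3657]
[297.1 126.3] 327 [ 0.7299 -0.1048]
[355.9 126. ] 328 [ 0.73   -0.2548]
[253.1 128.9] 329 [0.7239 0.0068]
crate [ 0.7249 -0.049 ] yaw 3.08 sep 0.1118
[ 0.5742 -0.0565  0.047 ] [-0.9  0.2 -0.1] 15.8167
```

View pics/st4.png

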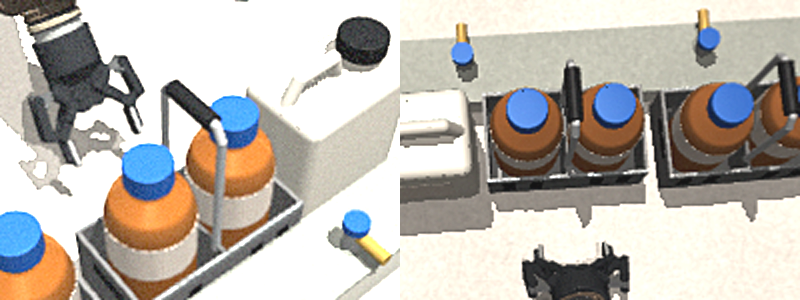

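The crate stands upright in the gap with its back at the duct edge (row ~95), clear of the canister (right edge ~475) and crate2 (left edge ~655). The gripper is free in front of it.

```bash
python3 -c "
from workcell import arm
print(arm.finish_job())"
```

```text
the job is handed in; nothing more can be done
None
```

The crate is pushed back into the gap, square to within about 0.2° and with its back against the service duct; the hand is clear, nothing else appeared to move, and the job was handed in at about 16 s of robot time.

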